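Slide the seat slat home

ROBOT

A 6-joint arm with a two-finger parallel gripper is mounted at the origin on the work surface. World frame = base frame: x ahead of the robot, y to its left, z up, the work surface at z = 0. Lengths are in mm, angles in rad, forces in N, time in s.
With the tool pointing down it reaches from about 325 to 850 mm from the base axis. Payload 15.5 kg.
Tool frame: the origin (TCP) lies on the centre line of the jaws, within the pads' length; the fingertips stand tip_reach ahead of it and the grasp point (between the pads) lies 8 mm behind it (tip_reach is the distance from the TCP to the fingertips, in mm); z points along the fingers, y is the line along which they close (so a half turn about z gives the same grasp; the last joint's range is limited). The gripper opens to 91 mm and grips with 3 to 60 N. Pads are 32 mm wide; open, the fingers measure 118 mm over their backs; the gripper's body (76 mm by 178 mm) begins 60 mm behind the grasp point.
Start: joints at [-1.276, 0.494, 1.345, -0, 1.302, -0.096], TCP at [238.081, -577.879, 224.915] pointing down, gripper open.
Joint ranges: [-2.91, 2.91], [-0.82, 2.16], [0.22, 2.67], [-1.22, 4.37], [0.12, 2.79], [-3.08, 3.08]. Speed limits (rad/s): [1.89, 1.89, 2.57, 3.01, 3.01, 3.01].

INTERFACE

Orientations are given as a unit quaternion [x, y, z, w].
In Python, from rig import move_pose, move_l, movej, command_gripper, hold, solve_ik, get_state, camera, calibration, IKError, sign_off, search_frame, pinpoint, tip_reach gives the robot as it stands. Calls block until the motion is done:
- move_pose(position, orientation): joint-space move of the TCP to a pose.
- move_l(position, max_speed=150, attitude=None, guard=None): straight line of the TCP; attitude=None keeps the orientation; max_speed is the mean speed in mm/s. With guard (N) it stops when the force on the tool has changed by that much, and returns True; else False.
- movej(angles): joint-space move.
- command_gripper(opening, strength=None): opening from 0.0 (shut) to 1.0 (fully open); strength is the grip in N (None keeps the last); returns when the fingers have stopped.
- hold(seconds).
- solve_ik(position, orientation): joint angles nearest the present ones, or None.
- get_state(): the state.
- camera(name): name is "scene" or "top" or "wrist"; returns the picture (384x512x3 uint8, blue, green, red); there is no depth.
- calibration(name): a dict with "fx", "fy", "cx", "cy" (pixels), "rvec" (rotation vector, rad) and "tvec" (3), from world to camera coordinates, as OpenCV has them; the wrist camera has in their place "mount" (4x4, takes a point from camera to tool coordinates, whose origin is the TCP and whose axes are the flange's). Camera axes: x right, y down, z forward; pixel columns grow to the right and rows downward; lengths in mm; the calibration is good to about 2 mm. A picture is of the moment at which its call begins: read the wrist's pose just before it. calibration takes no time and is no camera call.
A pose or a line that the arm cannot do raises IKError and nothing moves.
- sign_off(): hands the job in; it is judged then, once.
Trained networks look in the newest picture that a camera, given by its name, has taken for a name from the list of things; names that differ only in an ending like _2 or _b are one class to them, and where a whole thing is asked for, a point or a joint stands for the part that bears it (a point fixed in the world has none). Each returns a list of dicts, best first, with "p" (0 to 1); they miss things now and then, are a little off and sometimes report something else, mostly with a low value. They report only what shows in the picture. A call takes as long as a camera call. They do not tell look-alikes from the thing itself.
- search_frame(camera, target): "position" ([x, y, z] in mm, in world coordinates, good to about 4 mm: the middle of the surface that is visible of it).
- pinpoint(camera, target): "position" ([x, y, z] in mm, in world coordinates, good to about 4 mm: a listed point, or the origin of a listed thing).
The state is a dict: "time": time; "joints": joint angles; "joint_vel": joint speeds; "tau": joint torques, N m; "tool_pos": TCP position; "orientation": TCP orientation; "force": force on the tool from outside, world axes, zero at the start; "moment": the same for the moment, N m; "opening": opening from 0.0 (shut) to 1.0 (fully open); "gripper_force": force on a finger pad.
Only numpy, scipy, OpenCV 4.12 (cv2) and the standard library are available. Lean on these libraries where they do the work, as an engineer would, in place of code of your own. Each camera call takes 0.05 s, during which the arm holds its last target. There are 200 camera calls.

TASK

Push the broad plywood slat along the rails of the bench-seat frame until it drops into the notch half-way along them, so that it lies flat at the bottom of the notch, flush with the runners, then move clear. Only push or press it with the fingertips, never pick it up, and leave the narrow batten at the other end of the rails, the tools and the tin where they lie.

Things in the scene. Friction and masses are not known exactly. Their poses are not given: they have to be found in the camera images.
- frame: Wooden bench-seat frame, fixed to the table, 248 mm (its x) by 560 mm (its y); origin on the table under its centre, z up. Two rails run along its y; on each is a runner with its top 54 mm above the table, 87 to 112 mm from the centre line. Guide lips 70 mm high stand just outside the runners. Between the rails it is open, 174 mm wide; its end bars (y = -270, +270 mm) are 30 mm high, its springs below 25 mm.
- notch (a point): Centre of the notch: on the frame's centre line at the middle of its length, at the height of the notch floor, 42 mm above the table. Axes as the frame's. Here both runners are cut away over 95 mm (y = -47.5 to +47.5 mm), 12 mm deep, with square ends that stop the slat.
- slat: Broad loose plywood slat, 220 mm (its x, across the rails) by 90 mm (its y, along them) by 12 mm thick, 0.18 to 0.35 kg. Origin at the centre of its underside. It starts flat on the runners, 110 to 170 mm from the notch centre on its +y or its -y side, and slides with a few newtons of friction. Seated, its underside is 42 mm and its top 54 mm above the table, flush with the runners.
- slat_top (a point): Centre of the slat's top face, 12 mm above its origin. As the slat is pushed its leading edge dips when half of it is over the notch (tilt up to 0.3 rad, trailing edge up to 12 mm higher); the trailing edge drops in last, close to the notch's far end. A finger still pressing on the trailing edge may hold that edge up until it is withdrawn.
- batten: Narrow loose wooden batten, 220 mm (across the rails) by 30 mm by 18 mm thick, lying on the runners on the other side of the notch from the slat. Origin at the centre of its underside. To be left alone.
- wrench: Loose wrench, 220 mm long, lying on the table beyond the frame. To be left alone.
- screwdriver: Loose screwdriver, 200 mm long, lying on the table beyond the frame. To be left alone.
- tin: Loose closed tin of tacks, 68 mm in diameter, 60 mm high, standing on the table off the +y end of the frame. Origin at the centre of its underside. To be left alone.
Not all that is in view belongs to the job. There is more than one size of the slat; the one meant has the size given above.

How it is judged:
By the outcome, as a careful person would: the job done as asked, in the order asked, and still so for the second after the job is handed in, with the robot touching nothing.
It also fails if it takes over 40 s, if anything falls off the work surface, if the arm or the gripper's body presses on something with over 40 N, if the wrist force passes 120 N, or if a joint passes its speed limit or range.

## Working session

There is one attempt and no reset: what is moved stays moved. The work goes in short steps, each a Python script; the robot and the scene stay as the last script left them, time stands still between calls to the robot, and variables do not carry over. Pictures are saved under pics/ and viewed, at most 10 in all, crops included, and the job is handed in when it is done.

```bash
ls; mkdir -p pics; python3 - <<'E'
from rig import *
import cv2,numpy as np
for c in("top","scene"):
    im=camera(c); cv2.imwrite(f"pics/{c}0.png",im)
    K=calibration(c); R=cv2.Rodrigues(np.array(K["rvec"],float))[0]
    print(c,K["fx"],K["fy"],(-R.T@np.array(K["tvec"]).ravel()).round())
    def px(p): return cv2.projectPoints(np.array([p],float),np.array(K["rvec"],float),np.array(K["tvec"],float),np.array([[K["fx"],0,K["cx"]],[0,K["fy"],K["cy"]],[0,0,1]]),None)[0].ravel().round().tolist()
    for t in("frame","notch","slat","slat_top","batten","tin","wrench","screwdriver"):
        for d in pinpoint(c,t)[:3]: print(t,round(d["p"],2),np.round(d["position"]).tolist(),px(d["position"]))
print(tip_reach,get_state())
E
```

```text
pics
top 410.5604474684542 410.5604474684542 [ 392.   32. 1217.]
frame 0.83 [535.0, -11.0, 1.0] [269.0, 176.0]
notch 0.71 [533.0, -17.0, 43.0] [271.0, 176.0]
slat 0.91 [498.0, -421.0, 4.0] [406.0, 191.0]
slat 0.84 [518.0, -175.0, 55.0] [327.0, 181.0]
slat 0.75 [194.0, -357.0, 1.0] [386.0, 295.0]
slat_top 0.96 [196.0, -354.0, 15.0] [387.0, 295.0]
slat_top 0.83 [498.0, -417.0, 7.0] [405.0, 191.0]
slat_top 0.77 [521.0, -169.0, 66.0] [326.0, 180.0]
batten 0.68 [549.0, 119.0, 57.0] [224.0, 169.0]
wrench 0.57 [732.0, 107.0, -1.0] [231.0, 111.0]
screwdriver 0.79 [726.0, -166.0, -1.0] [321.0, 115.0]
screwdriver 0.58 [734.0, 109.0, 0.0] [230.0, 111.0]
scene 351.85072563163175 351.85072563163175 [1128.  498.  721.]
frame 0.58 [533.0, -10.0, -1.0] [232.0, 207.0]
notch 0.85 [535.0, -19.0, 40.0] [229.0, 196.0]
slat 0.97 [495.0, -420.0, -0.0] [149.0, 158.0]
slat 0.88 [525.0, -168.0, 55.0] [193.0, 174.0]
slat 0.85 [188.0, -354.0, -2.0] [217.0, 127.0]
slat_top 0.66 [496.0, -417.0, 9.0] [148.0, 157.0]
slat_top 0.65 [194.0, -352.0, 14.0] [216.0, 125.0]
slat_top 0.63 [521.0, -172.0, 66.0] [192.0, 170.0
[... 311 characters left out ...]
s': array([-1.27548416e+00,  4.93606169e-01,  1.34550705e+00,  3.66353169e-06,
        1.30247980e+00, -9.55113199e-02]), 'joint_vel': array([-3.59688225e-04,  5.02484996e-04, -2.67354876e-03,  4.68065116e-04,
       -8.87215352e-05, -2.23970516e-03]), 'tau': array([ 3.09447074e-03, -8.78654122e+01, -3.82258916e+01,  7.11274333e-02,
        4.38699138e-02, -3.33388186e-05]), 'tool_pos': array([ 238.09243157, -577.87719908,  224.90873597]), 'orientation': array([ 9.80967899e-01,  1.94169980e-01,  1.73926731e-06, -3.57219514e-07]), 'force': array([ 0.34087597,  0.50234611, -0.10769764]), 'moment': array([0.00549334, 0.01187587, 0.02582038]), 'gripper_force': 0.0, 'opening': 0.9990915924863956}
```

```bash
python3 - <<'E'
import cv2
a=cv2.imread("pics/top0.png")[80:320,150:450]
cv2.imwrite("pics/topc.png",cv2.resize(a,(750,600),interpolation=cv2.INTER_CUBIC))
E
```

```text
(no output)
```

View pics/topc.png

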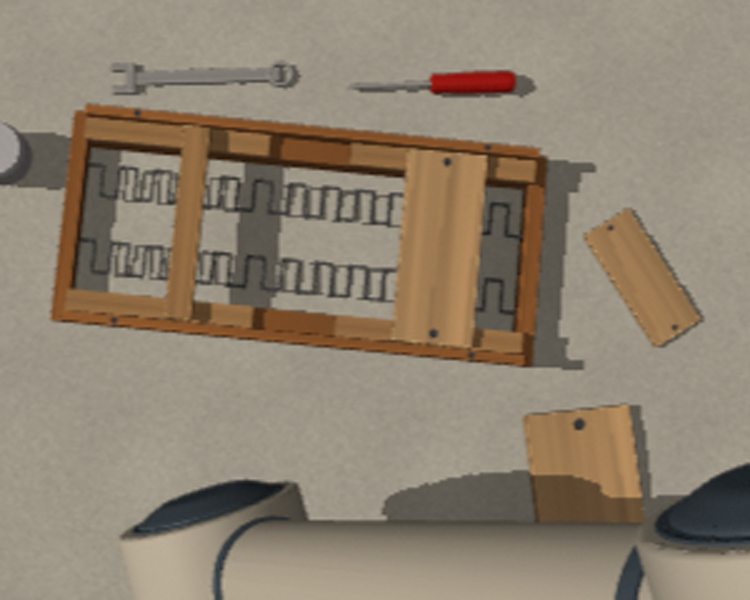

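View pics/scene0.png

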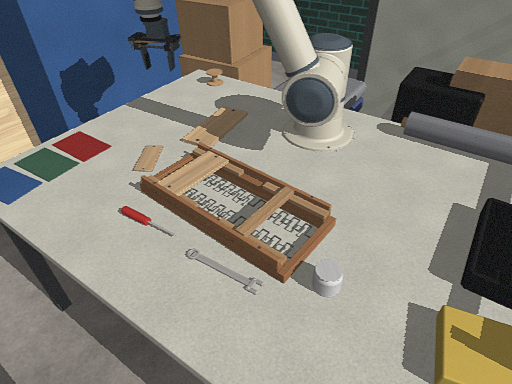

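The full-size pixel positions of the candidates are: slat across the rails (327,180), about 92 x 215 mm; smaller board on the table (406,191); larger board by the robot (387,295). Only the one on the runners fits 220 x 90, and it lies on the frame's -y side. The batten is at (224,169) and the tin is at the left edge, on the +y side. Next I'll get the frame pose from the lip corners and then move behind the slat.

```bash
cat > h.py <<'E'
from rig import *
import cv2,numpy as np
from scipy.spatial.transform import Rotation as Ro
def ray(c,uv,z):
    K=calibration(c);R=cv2.Rodrigues(np.array(K["rvec"],float))[0];t=np.array(K["tvec"],float).ravel()
    C=-R.T@t; d=R.T@np.array([(uv[0]-K["cx"])/K["fx"],(uv[1]-K["cy"])/K["fy"],1]); return C+d*(z-C[2])/d[2]
yaw,O=-0.095,np.array([533.5,-16.])
def W(x,y,z):
    c,s=np.cos(yaw),np.sin(yaw); return [O[0]+c*x-s*y,O[1]+s*x+c*y,z]
def L(p):
    c,s=np.cos(yaw),np.sin(yaw);d=np.array(p[:2])-O; return np.array([c*d[0]+s*d[1],-s*d[0]+c*d[1],p[2]])
def quat(sgn):
    y=sgn*np.array([np.cos(yaw),np.sin(yaw),0]);z=np.array([0,0,-1.])
    return Ro.from_matrix(np.c_[np.cross(y,z),y,z]).as_quat()
E
python3 - <<'E'
from h import *
f=lambda a,b:(a/2.5+150-.3,b/2.5+80-.3)
P=[ray("top",f(*u),70)[:2] for u in((87,105),(545,150),(53,320),(528,365))]
print(np.round(P),np.mean(P,0).round(1))
for a,b in((0,1),(2,3)): d=P[a]-P[b]; print(-np.arctan2(d[0],d[1]),np.hypot(*d))
print(np.hypot(*(P[0]-P[2])),np.hypot(*(P[1]-P[3])))
print("notch px",[ray("top",f(*u),42)[:2].round() for u in((278,150),(350,150),(262,318),(335,320))])
print("slat",[L(ray("top",f(*u),66)).round() for u in((405,150),(487,155),(397,342),(475,347))])
for s in(1,-1):print(s,solve_ik(W(0,-231,160),quat(s)))
E
```

```text
[[ 680.  233.]
 [ 637. -288.]
 [ 435.  263.]
 [ 393. -267.]] [536.2 -14.7]
-0.08198086355139972 523.3077255800275
-0.07846028406804051 532.0651131031342
246.72380567200724 244.65310687793757
notch px [array([637.,  15.]), array([639., -69.]), array([442.,  30.]), array([441., -53.])]
slat [array([ 112., -103.,   66.]), array([ 117., -197.,   66.]), array([-106., -116.,   66.]), array([-102., -203.,   66.])]
1 [-5.53338722e-01  4.85711365e-01  1.56728384e+00 -4.44089210e-16
  1.08859745e+00 -4.58338722e-01]
-1 [-5.53338722e-01  4.85711365e-01  1.56728384e+00 -4.44089210e-16
  1.08859745e+00  2.68325393e+00]
```

```bash
sed -i 's/^yaw,O=.*/yaw,O=-0.085,np.array([535.,-17.])/' h.py; python3 - <<'E'
from h import *
move_pose(W(0,-236,200),quat(1))
im=camera("wrist");cv2.imwrite("pics/w1.png",im)
for t in("slat","notch","frame"):
    print(t,[(round(d["p"],2),L(d["position"]).round(1).tolist()) for d in pinpoint("wrist",t)[:3]])
print(get_state()["time"],calibration("wrist")["mount"])
E
```

```text
slat [(0.94, [1.5, -151.1, 50.3]), (0.69, [-3.9, -404.6, -1.1])]
notch []
frame []
2.675 [[ 2.76356719e-04 -9.58092453e-01 -2.86459028e-01  8.06768538e+01]
 [ 9.99999962e-01  2.62705426e-04  8.60877802e-05 -1.76078318e-01]
 [-7.22571138e-06 -2.86459041e-01  9.58092489e-01 -1.59796074e+02]
 [ 0.00000000e+00  0.00000000e+00  0.00000000e+00  1.00000000e+00]]
```

View pics/w1.png

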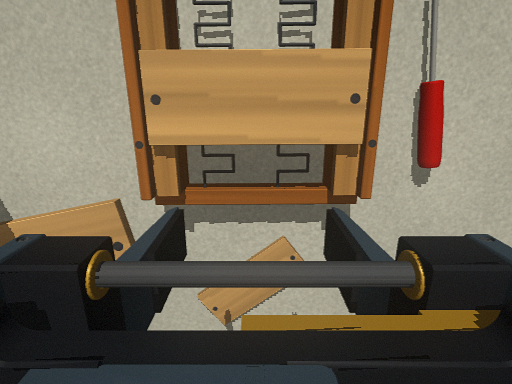

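The slat is centred (columns 138–372, image centre 256) and square to the tool. Its trailing edge is at row 145 and the end bar at rows 187–203. I'll check those rows in mm and push if they fit.

```bash
cat >> h.py <<'E'
def wray(uv,z,s):
    K=calibration("wrist");M=np.array(K["mount"]);R=Ro.from_quat(s["orientation"]).as_matrix()
    C=R@M[:3,3]+s["tool_pos"];d=R@M[:3,:3]@np.array([(uv[0]-K["cx"])/K["fx"],(uv[1]-K["cy"])/K["fy"],1])
    return L(C+d*(z-C[2])/d[2])
E
python3 - <<'E'
from h import *
s=get_state()
for n,u,z in(("trail",(256,145),66),("lead",(256,48),66),("bar in",(256,187),30),("bar out",(256,204),30),("railL",(177,60),54),("railR",(333,60),54),("sL",(138,48),66),("sR",(372,48),66)): print(n,wray(u,z,s).round(1))
E
```

```text
trail [   1.  -198.4   66. ]
lead [   1.  -107.6   66. ]
bar in [   1.1 -254.1   30. ]
bar out [   1.1 -275.8   30. ]
railL [ -76.9 -116.3   54. ]
railR [  76.9 -116.5   54. ]
sL [-109.6 -107.5   66. ]
sR [ 109.6 -107.7   66. ]
```

```bash
python3 - <<'E'
from h import *
def st(n): s=get_state();print(n,L(s["tool_pos"]).round(1),s["force"].round(1),round(s["time"],2))
print(move_l(W(0,-236,56),120,guard=15));st("down")
print(move_l(W(0,-120,56),60,guard=20));st("push1")
print(move_l(W(0,-75,56),40,guard=20));st("push2")
print(move_l(W(0,-52,56),20,guard=14));st("push3")
im=camera("wrist");cv2.imwrite("pics/w2.png",im)
E
```

```text
False
down [   0.4 -236.2   56.6] [-0.2 -0.  -0.2] 4.03
False
push1 [  -0.  -120.1   56. ] [-0.5 -0.2  0.1] 6.11
False
push2 [  0.  -75.2  56. ] [-0.1 -0.2  0.3] 7.38
True
push3 [  0.4 -56.1  56. ] [ 0.9 -5.6  2.3] 8.29
```

View pics/w2.png

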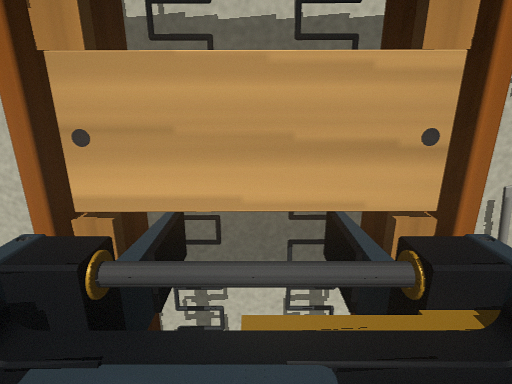

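It stopped on contact with the leading edge at the notch's far end (row 50); the trailing edge (row 212) is close to the near end. I'll withdraw and look from above.

```bash
python3 - <<'E'
from h import *
move_l(W(0,-90,56),60)
move_l(W(0,-100,190),120)
s=get_state();im=camera("wrist");cv2.imwrite("pics/w3.png",im)
print(s["time"],[(round(d["p"],2),L(d["position"]).round(1).tolist()) for t in("slat","slat_top","notch") for d in pinpoint("wrist",t)[:1]])
E
```

```text
10.325 [(0.97, [0.9, 8.8, 39.3]), (0.77, [3.2, 7.9, 54.7])]
```

View pics/w3.png

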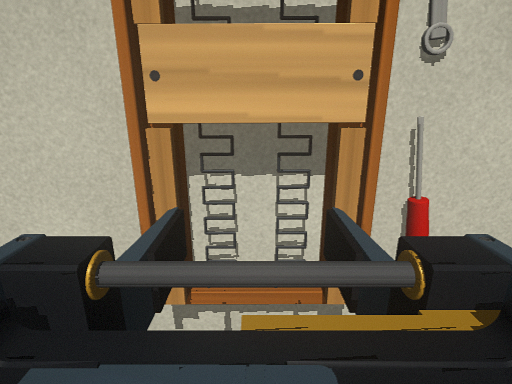

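The slat lies between the runner ends (rows 23–123, with a thin gap at row 125). I'll confirm the heights from the measured size and a gentle press near the trailing edge.

```bash
python3 - <<'E'
from h import *
s=get_state()
for u in((137,23),(376,23),(141,123),(371,123)): print(wray(u,54,s).round(1))
move_l(W(0,-12,90),120)
print(move_l(W(0,-12,62),25,guard=10)); q=get_state();print("tip z",q["tool_pos"][2]-11,q["force"].round(1))
move_l(W(0,-12,90),80)
move_l(W(0,28,80),80)
print(move_l(W(0,28,62),25,guard=10)); q=get_state();print("tip z",q["tool_pos"][2]-11,q["force"].round(1))
move_l(W(0,28,90),80)
move_l(W(0,-120,230),150)
for c in("wrist","top","scene"): im=camera(c);cv2.imwrite(f"pics/{c}9.png",im)
print([(t,np.round(d["position"]).tolist()) for t in("batten","tin","wrench","screwdriver","slat") for d in pinpoint("scene",t)[:1]],get_state()["time"])
a=cv2.imread("pics/scene9.png")[120:310,100:360];cv2.imwrite("pics/sc9.png",cv2.resize(a,(780,570),interpolation=cv2.INTER_CUBIC))
E
```

```text
[-109.1   50.3   54. ]
[110.8  50.5  54. ]
[-115.6  -39.7   54. ]
[116.8 -39.4  54. ]
True
tip z 54.27269698267261 [-2.8  0.   9.9]
True
tip z 54.30041748094382 [-2.9 -0.1 11.6]
[('batten', [547.0, 118.0, 53.0]), ('tin', [630.0, 346.0, 1.0]), ('wrench', [728.0, 110.0, 1.0]), ('screwdriver', [726.0, -166.0, -0.0]), ('slat', [495.0, -422.0, 2.0])] 16.775
```

View pics/sc9.png

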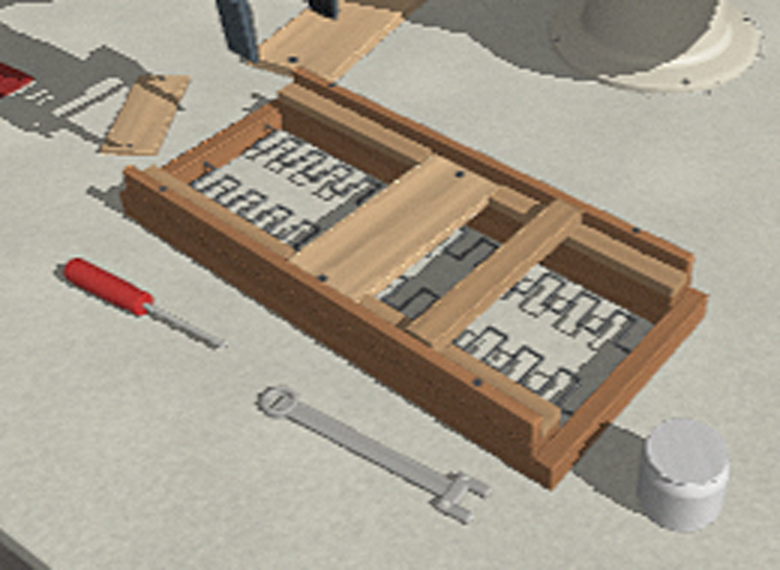

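The slat's top measures 54.3 mm at both probe points, so it is flat and flush. It shows at crop (395,225), level with the runners. The batten, tin and tools have not moved, and the arm is clear.

```bash
python3 -c "
from rig import *
print(sign_off())"
```

```text
the job is handed in; nothing more can be done
None
```

The 220 × 90 mm slat now lies flat in the notch, flush with the runners (top measured at 54.3 mm at two points); the batten, tools and tin are where they were, and the job was handed in with the arm clear after about 17 s.

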